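# Load the bottle rack and hold its spring gate at the mark

## Robot

A 6-joint arm with a two-finger parallel gripper is mounted at the origin on a cart in front of the work surface, level with it; the furniture and walls round the work are solid. World frame = base frame: x ahead of the robot, y to its left, z up, the work surface at z = 0. Lengths are in m, angles in rad, forces in N, time in s.
With the tool pointing down it reaches from about 0.275 to 0.725 m from the base axis. Payload 5.6 kg.
Tool frame: the origin (TCP) lies at the very end of the fingers, on their centre line; the grasp point (between the pads) lies bot.grip_point_offset behind it (bot.grip_point_offset is the distance from the TCP to the grasp point, in m); z points along the fingers, y is the direction in which the jaws open and shut (so a half turn about z gives the same grasp; the last joint's range is limited). The gripper opens to 85 mm and grips with 20 to 120 N. Pads are 22 mm wide; open, the fingers measure 114 mm over their backs; the gripper's body (76 mm by 85 mm) begins 54 mm behind the grasp point. The pads swing forward as they close: fully open they stand 13 mm farther back than shut.
Start: joints at [1.455, 0.255, 0.108, 0, -1.424, -0.285], TCP at [0.215, 0.506, 0.202] pointing down, gripper open.
Joint ranges: [-2.95, 2.95], [-1.21, 1.97], [-1.09, 1.5], [-2.87, 1.71], [-2.94, -0.07], [-3.05, 3.05]. Speed limits (rad/s): [2.57, 2.57, 3.14, 3.14, 3.14, 3.14].

## Interface

Orientations are given as a 3x3 rotation matrix whose columns are the frame's x, y, z axes.
In Python, from plant import bot, capture, job gives the robot as it stands.
- The arm moves only by the shell command python3 -m inch 'ROWS'. ROWS is JSON, a list of rows, each a list of 5 numbers: the finger opening in m, from 0 to 0.0854, then the shift along the world's x, y, z in m, then the turn about the world's z in rad. In form: [[jaw, tx, ty, tz, roll], ...]. A call has 1 to 20 rows; each row shifts and turns the commanded pose from where the row before left it; what a row does not reach is not made up. A row lasts 1/10 s, in which the tool goes at most 50 mm and 8.59 degrees, less where a joint would pass 70% of its speed; a pose out of reach is approached as far as the arm can. A call is refused whole if a number of a shift passes 0.05 or a number of a turn 0.15, either way. A call with a gripper value outside its range is refused whole. The fingers move at their own pace and stop on an object; the grip force is fixed at half the most. Time passes only in rows, so rows that do not move let the fingers close. It gives the time, the measured TCP pose, the force and the opening at its end, in the units of the state.
- bot.get_state(): the state, without advancing time (a new reading comes with each control period).
- capture(name): name is "side" or "top" or "wrist"; returns a dict with "img" (420x560x3 uint8, red, green, blue), "z_map" (420x560 float32, m along the optical axis (not along the pixel's ray), 0 where there is no reading), "K" (3x3 intrinsics, pixels), "T" (4x4, takes a point from camera to world coordinates); the wrist camera has in their place "mount" (4x4, takes a point from camera to tool coordinates, whose origin is the TCP and whose axes are the flange's). Camera axes: x right, y down, z forward; pixel columns grow to the right and rows downward; lengths in m; the calibration is good to about 2 mm. A picture is of the moment at which its call begins: read the wrist's pose just before it.
- job.hand_in(): hands the job in, once; it reports no verdict.
The state is a dict: "time_s": time; "q": joint angles; "qd": joint speeds; "effort": joint torques, N m; "tool_pos": TCP position; "orientation": TCP orientation; "contact_force": force on the tool from outside, world axes, zero at the start; "torque": the same for the moment, N m; "gripper_width": finger opening in m.
Only numpy, scipy, OpenCV 4.12 (cv2) and the standard library are available. Lean on these libraries where they do the work, as an engineer would, in place of code of your own. Each camera call takes 0.05 s, during which the arm holds its last target.

## Task

Stand the white bottle with the red cap and the brown bottle with the black cap upright in the two empty end cells of the grey rack, one per cell, setting them down gently and leaving the small oil bottle in the middle cell. Then pull the blue grip of the rack's spring-return gate out to the right until the black pointer stands over the red marker clip, and keep holding it there - finish without letting go - so that a colleague can pin it. Do not disturb the other things on the bench.

Things in the scene. Friction and masses are not known exactly. Their poses are not given: they have to be found in the camera images.
- rack: Grey rack fixed to the bench, 218 mm long, 78 deep: three cells in a row along its y. Origin on the bench under the middle cell; z up, y to the left cell, x to the back wall (away from the robot at yaw 0). Cell floors 4 mm above the bench; cells 66x68 mm inside, 70 mm apart; walls 4 mm thick, tops 38 mm above the bench; front open above a lip 14 mm high. Low guide and white strip run right along its front
- cell_left (a point): middle of the floor of the left (+y) cell, empty at the start, 4 mm above the bench
- cell_middle (a point): middle of the floor of the middle cell, where the oil bottle stands
- cell_right (a point): middle of the floor of the right (-y) cell, empty at the start, 4 mm above the bench
- etchant_mid (a point): centre of the white bottle with red cap: 48 mm diameter, 115 mm high with its cap; the point is 57.5 mm above its base, its z axis points up the bottle. It starts standing on the bench, to the left or right of the rack
- etchant: the same bottle; origin at the centre of its base
- cleaner_mid (a point): centre of the brown bottle with black cap: 54 mm diameter, 132 mm high; the point is 66 mm above its base, its z axis points up the bottle. It starts standing on the bench, on the other side of the rack from the white one
- cleaner: the same bottle; origin at the centre of its base
- oil_mid (a point): centre of the small yellow oil bottle, 34 mm diameter, 83 mm high, loose in the middle cell; the point is 41.5 mm above its base
- oil: the same bottle; origin at the centre of its base
- gate (a joint): travel (m) of the spring-return gate - steel bar along the rack's front with three yellow uprights (43 mm high, 5 mm in front of the lip, at rest in line with the left wall and the dividers), pointer and blue grip. 0 at rest, grows as the grip is pulled right (rack's -y), stop at 0.065. Spring pulls back 2.8 N at rest, about 7 N at 40 mm
- grip (a point): where to take the blue upright grip: rounded block 14 mm thick along the rack's y (pull direction), 34 mm wide along its x, from 40 to 97 mm above the bench; point on its centre line, 76 mm above the bench. At rest it is 200 mm right of and 50 mm in front of the rack's origin, 90 mm from the rack's end wall; moves with the gate
- pointer (a point): tip of the gate's black pointer (3 mm wide), 17.5 mm above the bench, in front of the bar and 50 mm left of the grip; moves with the gate
- mark (a point): middle of the red clip (10 mm wide along the rack's y, 14 mm across) on the white strip, at pointer height; fixed, set anew each time 28 to 50 mm right of the resting pointer. Axes are the rack's: pull until the pointer has the mark's y in the rack's frame; within the clip's width (5 mm either way) is right
- swab_jar: clear jar with swabs, 68 mm across, 82 mm high, behind the rack; bystander
- mug: white spotted mug, 93 mm high, back right; bystander
- specimen: green resin-mounted specimen, 31 mm across, 24 mm high, near the front edge; bystander
- caliper: caliper lying at the right, 230 mm long, 16 mm high; bystander
Things that resemble listed ones, but are neither listed nor needed, are in the scene too. What is shaped like the etchant but turquoise is not meant.

How it is judged:
By the outcome, as a careful person would: the job done as asked, in the order asked, and still so for the second after the job is handed in, while the arm keeps its last pose, push and grip.
It also fails if it takes over 67 s, if anything falls off the work surface, if the arm or the gripper's body presses on something with over 40 N, if the wrist force passes 120 N, or if a joint passes its speed limit or range.

## Working session

There is one attempt and no reset: what is moved stays moved. The work goes in short steps, Python scripts to look and compute and a shell command to move; the robot and the scene stay as the last step left them, time stands still between calls to the robot, and variables do not carry over. Pictures are saved under pics/ and viewed, and the job is handed in when it is done.

```bash
ls; mkdir -p pics
python3 - <<'E'
from plant import bot,capture,job
import cv2
print(bot.get_state(), bot.grip_point_offset)
for n in ["side","top","wrist"]:
    c=capture(n); cv2.imwrite(f"pics/a_{n}.png",c["img"][:,:,::-1])
    print(n,c["K"],c.get("T",c.get("mount")))
E
```

```text
pics
{'time_s': 0.0, 'q': array([ 1.45461556e+00,  2.55740147e-01,  1.07000332e-01, -4.87975577e-04,
       -1.42389810e+00, -2.84595106e-01]), 'qd': array([ 8.60420477e-04, -1.20832356e-03, -1.06987719e-04, -7.55159560e-04,
       -5.58456990e-05,  6.69154353e-06]), 'effort': array([-8.40216817e-04, -3.86631739e+01,  2.37943286e+01,  5.36505148e+00,
       -6.06019763e-03, -5.12754468e-06]), 'tool_pos': array([0.2143027 , 0.50592834, 0.20099578]), 'orientation': array([[ 9.20730555e-01, -3.90198366e-01, -6.92939348e-04],
       [-3.90198977e-01, -9.20728849e-01, -1.77319475e-03],
       [ 5.38884445e-05,  1.90301881e-03, -9.99998188e-01]]), 'contact_force': array([-0.03587472,  0.26389365, -0.29168927]), 'torque': array([-0.02001395, -0.03501272,  0.0122252 ]), 'gripper_width': 0.08536730422181031} 0.0187
side [[529.37229704   0.         281.26843213]
 [  0.         529.37229704 205.6300967 ]
 [  0.           0.           1.        ]] [[ 0.74834048 -0.26166117  0.60952437 -0.25855095]
 [-0.66311143 -0.31786384  0.67767677 -0.95139432]
 [ 0.01642406 -0.91131554 -0.41138089  0.66063992]
 [ 0.          0.          0.          1.        ]]
top [[410.16371767   0.         283.30523152]
 [  0.         410.16371767 218.19950588]
 [  0.           0.           1.        ]] [[-0.00609044 -0.99186915  0.1271161   0.43165887]
 [-0.99989067  0.00432759 -0.01413956  0.0150168 ]
 [ 0.01347448 -0.12718832 -0.99178706  1.49607187]
 [ 0.          0.          0.          1.        ]]
wrist [[308.96688743   0.         282.06684924]
 [  0.         308.96688743 207.4994878 ]
 [  0.           0.           1.        ]] [[ 8.42043729e-04 -9.64004102e-01 -2.65886032e-01  6.64116892e-02]
 [ 9.99999584e-01  9.04914277e-04 -1.13949938e-04 -6.93008738e-04]
 [ 3.50452275e-04 -2.65885826e-01  9.64004463e-01 -1.71753211e-01]
 [ 0.00000000e+00  0.00000000e+00  0.00000000e+00  1.00000000e+00]]
```

View pics/a_side.png

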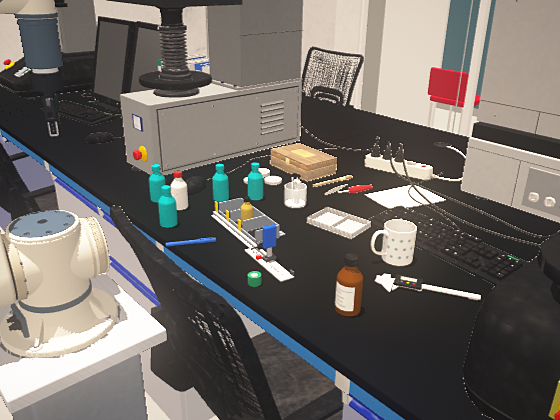

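View pics/a_top.png

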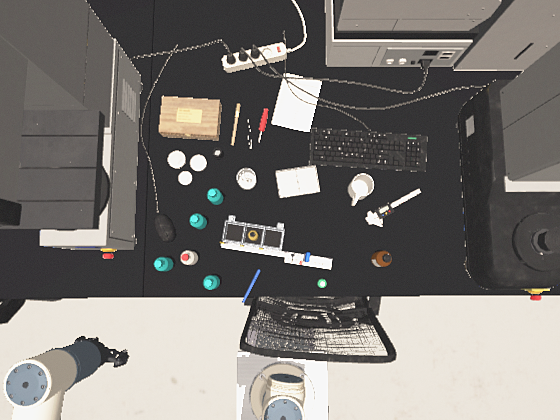

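View pics/a_wrist.png

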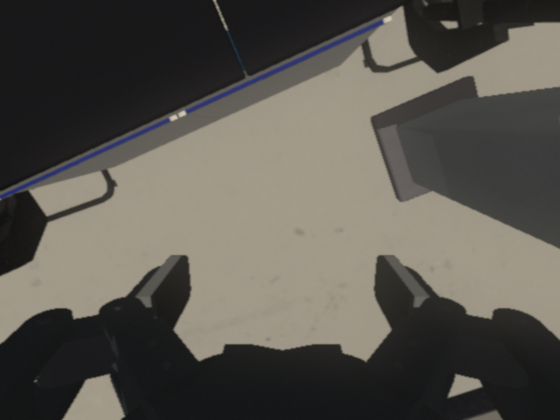

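```bash
cat > h.py <<'E'
from plant import bot,capture,job
import cv2, numpy as np
def grab(n):
    s=bot.get_state() if n=="wrist" else None
    c=capture(n)
    if n=="wrist":
        W=np.eye(4); W[:3,:3]=s["orientation"]; W[:3,3]=s["tool_pos"]; c["T"]=W@c["mount"]
    return c
def ray(c,u,v):
    d=c["T"][:3,:3]@np.linalg.inv(c["K"])@np.array([u,v,1.0]); return c["T"][:3,3],d
def onz(c,u,v,z):
    o,d=ray(c,u,v); return o+d*(z-o[2])/d[2]
def pt(c,u,v):
    o,d=ray(c,u,v); return o+d*c["z_map"][int(v),int(u)]
def cloud(c):
    h,w=c["z_map"].shape; v,u=np.mgrid[:h,:w]
    p=np.stack([u,v,np.ones_like(u)],-1).reshape(-1,3)@np.linalg.inv(c["K"]).T
    p=p*c["z_map"].reshape(-1,1)
    return (p@c["T"][:3,:3].T+c["T"][:3,3]).reshape(h,w,3)
def proj(c,P):
    p=np.linalg.inv(c["T"])@np.append(P,1); p=c["K"]@p[:3]; return p[:2]/p[2]
def save(c,name,x0,x1,y0,y1,f):
    cv2.imwrite(f"pics/{name}.png",cv2.resize(c["img"][y0:y1,x0:x1,::-1],None,fx=f,fy=f,interpolation=cv2.INTER_CUBIC))
E
python3 - <<'E'
from h import *
import pickle
t=grab("top"); s=grab("side"); pickle.dump((t,s),open("ts.pkl","wb"))
save(t,"b_top",140,400,170,300,3)
save(s,"b_side",140,380,150,330,3)
E
```

```text
(no output)
```

View pics/b_top.png

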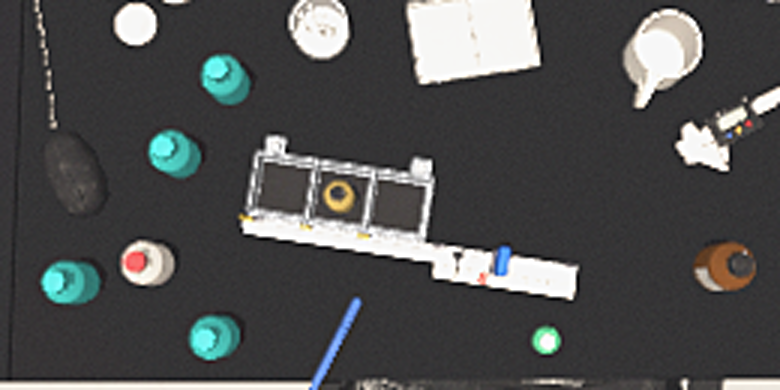

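View pics/b_side.png

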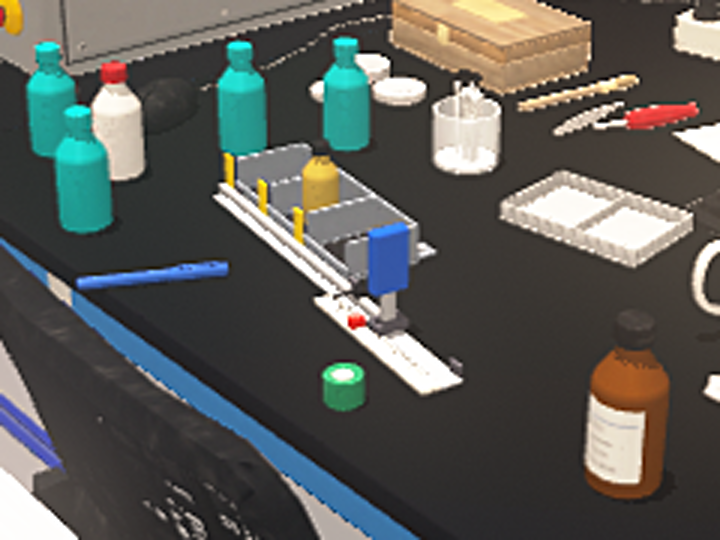

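Run:
```python
from h import *
import pickle
t,s=pickle.load(open("ts.pkl","rb"))
np.set_printoptions(precision=4,suppress=True)
for n,c in (("top",t),("side",s)):
    C=cloud(c); im=c["img"].astype(int); R,G,B=im[...,0],im[...,1],im[...,2]
    hsv=cv2.cvtColor(c["img"],cv2.COLOR_RGB2HSV).astype(int); H,S,V=[hsv[...,i] for i in range(3)]
    print(n)
    masks=dict(red=((H<8)|(H>172))&(S>140)&(V>110), blue=(H>100)&(H<120)&(S>160)&(V>110),brown=(H>5)&(H<18)&(S>120)&(V>50),green=(H>60)&(H<82)&(S>120)&(V>80),turq=(H>82)&(H<97)&(S>120)&(V>70),yellow=(H>19)&(H<30)&(S>120)&(V>100))
    for k,m in masks.items():
        nn,l,st,ce=cv2.connectedComponentsWithStats(m.astype(np.uint8))
        for i in range(1,nn):
            if st[i,4]<4: continue
            P=C[l==i]; P=P[np.abs(P).sum(1)>0]; P=P[P[:,0]<0.95]
            if len(P)<3: continue
            if not -0.01<np.median(P[:,2])<0.3: continue
            print(k,"px",ce[i],st[i,4],"med",np.median(P,0),"min",np.percentile(P,3,axis=0),"max",np.percentile(P,97,axis=0))
```

```text
top
red px [389.   210.75] 4 med [ 0.6466 -0.3929  0.0159] min [ 0.646  -0.3975  0.0119] max [ 0.6496 -0.3898  0.0175]
red px [107.9348 255.3913] 46 med [0.4875 0.5835 0.1055] min [ 0.4778  0.573  -0.0012] max [0.4982 0.6423 0.1142]
red px [184.9 256.6] 30 med [0.481 0.325 0.115] min [0.4726 0.3177 0.1094] max [0.4895 0.3342 0.1179]
red px [535.6739 297.    ] 46 med [ 0.3424 -0.8164  0.1603] min [ 0.3362 -0.8973  0.0507] max [ 0.3488 -0.8079  0.1682]
blue px [306.8065 256.6129] 31 med [ 0.4788 -0.0843  0.0931] min [ 0.4641 -0.0962 -0.0041] max [ 0.4991 -0.0785  0.1022]
brown px [380.4528 257.9434] 159 med [ 0.4752 -0.3362  0.0883] min [ 0.4491 -0.3657  0.0061] max [ 0.4972 -0.3237  0.1083]
green px [321.8387 282.7419] 31 med [ 0.391  -0.1418  0.0237] min [ 0.3736 -0.1562 -0.0012] max [ 0.4014 -0.1278  0.0283]
turq px [214.7562 195.99  ] 201 med [0.692  0.2327 0.078 ] min [0.6749 0.2161 0.0013] max [0.7291 0.2637 0.1165]
turq px [197.733  220.8981] 206 med [0.6043 0.2909 0.0793] min [ 0.5854  0.2748 -0.0007] max [0.633  0.3239 0.1166]
turq px [163.1018 263.6637] 226 med [0.4575 0.4061
[... 2939 characters left out ...]
1607]
yellow px [143.0964 153.0843] 83 med [0.5039 0.5767 0.1002] min [0.4986 0.5627 0.0697] max [0.5112 0.606  0.1173]
yellow px [216.0312 206.1875] 32 med [0.5328 0.2103 0.0267] min [0.5305 0.2023 0.0116] max [0.5357 0.2189 0.0408]
yellow px [246.2258 210.7473] 186 med [0.5497 0.091  0.0493] min [0.54   0.0827 0.0267] max [0.5654 0.1063 0.0704]
yellow px [227.0645 215.6774] 31 med [0.5212 0.1411 0.026 ] min [0.5186 0.1329 0.0041] max [0.5314 0.1535 0.0393]
yellow px [239.0625 225.1562] 32 med [0.5098 0.072  0.0254] min [0.5069 0.0642 0.01  ] max [0.5138 0.0793 0.0408]
yellow px [555.4138 401.8916] 203 med [ 0.3664 -0.8009  0.1453] min [ 0.3628 -0.8068  0.1216] max [ 0.369  -0.7975  0.1747]
```

Run:
```python
from h import *
import pickle
t,s=pickle.load(open("ts.pkl","rb"))
np.set_printoptions(precision=4,suppress=True)
Cs=cloud(s);Ct=cloud(t)
from scipy.optimize import least_squares
for nm,c0,r,h in (("white",(0.481,0.325),.024,.115),("brown",(0.475,-0.338),.027,.132)):
    for C,n in ((Cs,"side"),(Ct,"top")):
        P=C.reshape(-1,3); P=P[(np.hypot(P[:,0]-c0[0],P[:,1]-c0[1])<0.04)&(P[:,2]>0.006)&(P[:,2]<.16)]
        if n=="side":
            Q=P[(P[:,2]>.015)&(P[:,2]<.065)]
            f=least_squares(lambda p:np.hypot(Q[:,0]-p[0],Q[:,1]-p[1])-r,c0,loss="soft_l1",f_scale=.002)
            print(nm,"side cyl fit",f.x,np.std(f.fun)); cc=f.x
        else:
            Q=P[P[:,2]>h-0.008]; print(nm,"top cap mean",Q.mean(0),len(Q),"range",(Q.min(0)+Q.max(0))/2)
        for z in np.arange(.01,.14,.01):
            Q=P[abs(P[:,2]-z)<.005]
            if len(Q)>2: print(n,round(z,3),len(Q),np.percentile(np.hypot(Q[:,0]-cc[0],Q[:,1]-cc[1]),[50,90]))
# rack walls top from the top view
P=Ct.reshape(-1,3); im=t["img"].reshape(-1,3)
m=(P[:,2]>.028)&(P[:,2]<.048)&(P[:,0]>.48)&(P[:,0]<.66)&(P[:,1]>-.03)&(P[:,1]<.25)
Q=P[m]; print(len(Q)); rect=cv2.minAreaRect(Q[:,:2].astype(np.float32)*1000); print(rect, cv2.boxPoints(rect))
# table height
m=(abs(P[:,2])<.02)&(P[:,0]>.4)&(P[:,0]<.65)&(P[:,1]>-.35)&(P[:,1]<.35); print("table z",np.median(P[m][:,2]))
```

```text
white side cyl fit [0.4809 0.325 ] 0.0026749843362005097
side 0.01 30 [0.024  0.0278]
side 0.02 37 [0.024  0.0276]
side 0.03 36 [0.0238 0.0272]
side 0.04 44 [0.0235 0.0286]
side 0.05 52 [0.0243 0.0265]
side 0.06 52 [0.0234 0.0271]
side 0.07 59 [0.0236 0.0282]
side 0.08 59 [0.0185 0.0234]
side 0.09 34 [0.0122 0.0172]
side 0.1 23 [0.012  0.0142]
side 0.11 39 [0.0111 0.0139]
white top cap mean [0.4791 0.3254 0.1145] 45 range [0.4794 0.3264 0.1134]
top 0.01 13 [0.0233 0.037 ]
top 0.02 6 [0.0217 0.0234]
top 0.03 6 [0.0223 0.0237]
top 0.04 9 [0.0217 0.0245]
top 0.05 8 [0.0219 0.0236]
top 0.06 5 [0.0212 0.0236]
top 0.07 30 [0.0215 0.0248]
top 0.08 59 [0.0188 0.0224]
top 0.09 23 [0.0144 0.0167]
top 0.11 24 [0.0091 0.012 ]
top 0.12 22 [0.0081 0.012 ]
brown side cyl fit [ 0.4737 -0.3513] 0.0012273319449604507
side 0.01 60 [0.0268 0.0283]
side 0.02 61 [0.027  0.0287]
side 0.03 63 [0.0269 0.0285]
side 0.04 77 [0.027  0.0288]
side 0.05 70 [0.027  0.0283]
side 0.06 75 [0.0268 0.0282]
side 0.07 82 [0.0269 0.029 ]
side 0.08 81 [0.0262 0.0279]
side 0.09 153 [0.0226 0.0254]
side 0.1 105 [0.0165 0.02  ]
side 0.11 46 [0.0124 0.0152]
side 0.12 67 [0.0143 0.0156]
side 0.13 95 [0.0114 0.0149]
brown top cap mean [ 0.4716 -0.3491  0.1302] 51 range [ 0.4716 -0.3495  0.1314]
top 0.01 10 [0.0292 0.0325]
top 0.02 10 [0.0283 0.0294]
top 0.03 8 [0.0281 0.0293]
top 0.04 10 [0.0282 0.0297]
top 0.05 8 [0.0278 0.0294]
top 0.06 10 [0.0277 0.0302]
top 0.07 11 [0.0291 0.0298]
top 0.08 33 [0.0272 0.029 ]
top 0.09 63 [0.0229 0.0262]
top 0.1 39 [0.0174 0.0223]
top 0.11 4 [0.0148 0.0171]
top 0.12 12 [0.0131 0.0152]
top 0.13 45 [0.0103 0.0148]
193
((555.874267578125, 105.14817810058594), (218.34539794921875, 84.28132629394531), 81.06459045410156) [[497.2882   3.8457]
 [580.5468  -9.2449]
 [614.4603 206.4506]
 [531.2018 219.5413]]
table z 0.0001978040664929459
```

```bash
python3 -m inch '[[0.085,0.01,0,0.03,-0.1],[0.085,0.025,-0.015,0.02,-0.13],[0.085,0.026,-0.018,0,-0.14],[0.085,0.026,-0.018,0,-0.14],[0.085,0.026,-0.018,0,-0.14],[0.085,0.026,-0.018,0,-0.14],[0.085,0.026,-0.018,0,-0.14],[0.085,0.026,-0.018,0,-0.14],[0.085,0.026,-0.018,0,-0.14],[0.085,0.025,-0.018,0,-0.116],[0.085,0.024,-0.021,0,0],[0.085,0,0,0,0],[0.085,0,0,0,0]]'
python3 - <<'E'
from h import *
import pickle
w=grab("wrist"); pickle.dump(w,open("w1.pkl","wb")); cv2.imwrite("pics/c_w.png",w["img"][:,:,::-1])
E
```

```text
time_s: 1.55
tool_pos: [0.4809, 0.3259, 0.2515]
orientation: [[-0.157, -0.988, -0.001], [-0.988, 0.157, -0.0], [0.0, 0.001, -1.0]]
contact_force: [-0.3, 0.4, -0.5]
gripper_width: 0.0851
```

View pics/c_w.png

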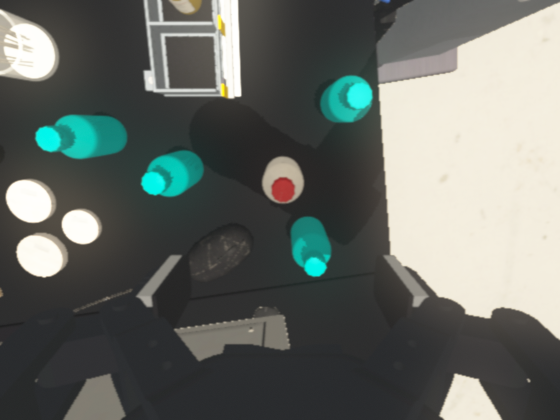

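Run:
```python
from h import *
import pickle
np.set_printoptions(precision=4,suppress=True)
w=pickle.load(open("w1.pkl","rb")); C=cloud(w)
hsv=cv2.cvtColor(w["img"],cv2.COLOR_RGB2HSV).astype(int); H,S,V=[hsv[...,i] for i in range(3)]
m=((H<8)|(H>172))&(S>140)&(V>110)&(C[...,2]>.108)&(C[...,2]<.125)
v,u=np.nonzero(m); print("cap",C[m].mean(0),onz(w,u.mean(),v.mean(),.115),len(u))
P=C[(abs(C[...,0]-.48)<.035)&(abs(C[...,1]-.325)<.035)&(C[...,2]>.01)]
for z in (.03,.05,.07,.08,.09,.11):
    Q=P[abs(P[:,2]-z)<.006]
    if len(Q)>3: print(z,len(Q),Q.min(0),Q.max(0))
m=(H>82)&(H<97)&(S>120)&(V>70)
nn,l,st,ce=cv2.connectedComponentsWithStats(m.astype(np.uint8))
for i in range(1,nn):
    if st[i,4]>200:
        P=C[l==i]; Q=P[P[:,2]>.105]; print("turq",ce[i],Q.mean(0),P[:,2].max())
# rack top
P=C.reshape(-1,3); 
print(P[(P[:,2]>.034)&(P[:,2]<.045)&(P[:,0]>.48)&(P[:,0]<.66)&(P[:,1]>.09)&(P[:,1]<.25)].max(0))
```

```text
cap [0.4795 0.3259 0.1142] [0.4794 0.3257 0.115 ] 402
0.03 30 [0.4561 0.3034 0.0241] [0.497  0.3202 0.0358]
0.05 37 [0.4568 0.3034 0.0447] [0.4959 0.3191 0.0557]
0.07 215 [0.4554 0.3034 0.0643] [0.5028 0.3498 0.076 ]
0.08 596 [0.4569 0.3049 0.074 ] [0.5021 0.3498 0.086 ]
0.09 220 [0.4631 0.3107 0.084 ] [0.4959 0.3383 0.0917]
0.11 451 [0.4672 0.3147 0.1041] [0.491  0.3387 0.116 ]
turq [346.3296  99.2218] [0.3958 0.2479 0.1181] 0.42326874807341386
turq [ 82.738  135.9006] [0.6891 0.2408 0.122 ] 0.42326874807341386
turq [172.2372 173.4344] [0.6028 0.2971 0.1217] 0.42326874807341386
turq [310.2007 245.4689] [0.4579 0.4115 0.1186] 0.42326874807341386
[0.613  0.2203 0.0449]
```

```bash
python3 -m inch '[[0.085,-0.0014,0,-0.03,0],[0.085,0,0,-0.04,0],[0.085,0,0,-0.04,0],[0.085,0,0,-0.03,0],[0.085,0,0,-0.025,0],[0.085,0,0,-0.02,0],[0.085,0,0,-0.0185,0],[0.085,0,0,0,0],[0.085,0,0,0,0]]'
```

```text
time_s: 2.5
tool_pos: [0.4789, 0.327, 0.0489]
orientation: [[-0.154, -0.988, 0.0], [-0.988, 0.154, -0.0], [0.0, -0.0, -1.0]]
contact_force: [-0.7, -0.8, 0.6]
gripper_width: 0.0846
```

```bash
python3 -m inch '[[0.07,0,0,0,0],[0.055,0,0,0,0],[0.04,0,0,0,0],[0.03,0,0,0,0],[0.03,0,0,0,0],[0.03,0,0,0,0],[0.03,0,0,0,0]]'
```

```text
time_s: 3.2
tool_pos: [0.48, 0.327, 0.0499]
orientation: [[-0.155, -0.988, 0.002], [-0.988, 0.155, 0.002], [-0.002, -0.002, -1.0]]
contact_force: [-0.2, 0.5, 6.1]
gripper_width: 0.0461
```

```bash
python3 -m inch '[[0.03,0,0,0.005,0],[0.03,0,0,0.01,0],[0.03,0,0,0.025,0],[0.03,0,0,0.04,0],[0.03,0,0,0.04,0],[0.03,0,0,0,0],[0.03,0,0,0,0]]'
python3 - <<'E'
from h import *
import pickle
w=grab("wrist"); s=grab("side"); pickle.dump((w,s),open("w2.pkl","wb")); cv2.imwrite("pics/d_w.png",w["img"][:,:,::-1])
save(s,"d_s",100,380,80,330,2.4)
E
```

```text
time_s: 3.9
tool_pos: [0.4793, 0.3268, 0.1696]
orientation: [[-0.155, -0.988, 0.001], [-0.988, 0.155, 0.002], [-0.002, -0.001, -1.0]]
contact_force: [-0.3, 0.0, -2.6]
gripper_width: 0.046
```

View pics/d_w.png

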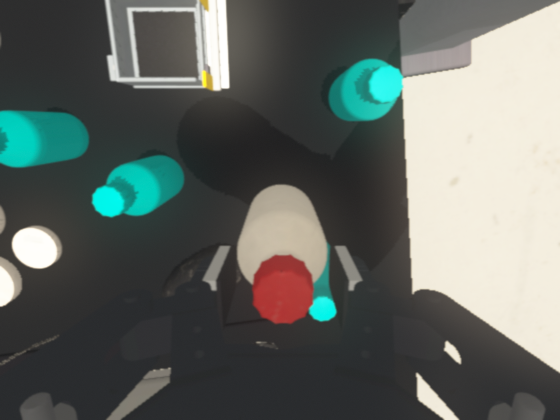

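View pics/d_s.png

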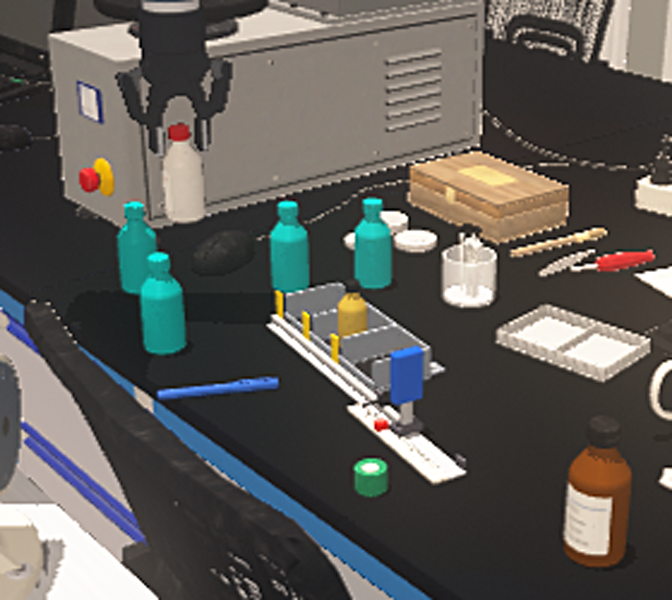

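```bash
python3 -m inch '[[0.03,0.02,0,0.03,0],[0.03,0.03,-0.01,0.03,0],[0.03,0.02,-0.02,0.03,0],[0.03,0,-0.02,0.02,0],[0.03,0,-0.02,0,0],[0.03,0,0,0,0],[0.03,0,0,0,0]]'
python3 - <<'E'
from h import *
import pickle
w=grab("wrist"); pickle.dump(w,open("w3.pkl","wb")); cv2.imwrite("pics/e_w.png",w["img"][:,:,::-1])
E
```

```text
time_s: 4.7
tool_pos: [0.5483, 0.2559, 0.2766]
orientation: [[-0.156, -0.988, -0.003], [-0.988, 0.156, -0.001], [0.002, 0.003, -1.0]]
contact_force: [0.6, 0.1, -1.8]
gripper_width: 0.0459
```

View pics/e_w.png

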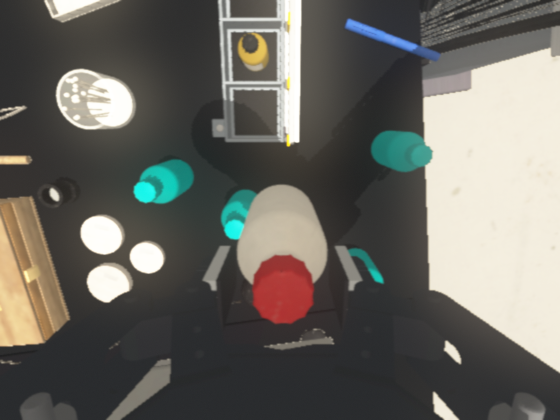

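Run:
```python
from h import *
import pickle
np.set_printoptions(precision=4,suppress=True)
w=pickle.load(open("w3.pkl","rb"))
save(w,"e_crop",200,320,0,160,3.7)
C=cloud(w); P=C.reshape(-1,3)
m=(P[:,2]>.030)&(P[:,2]<.046)&(P[:,0]>.48)&(P[:,0]<.66)&(P[:,1]>-.03)&(P[:,1]<.25)
Q=P[m]; a=np.radians(-8.9)
R=np.array([[np.cos(a),-np.sin(a)],[np.sin(a),np.cos(a)]])
L=(Q[:,:2]-[.556,.105])@R   # local x,y
for k,nm in ((0,"x"),(1,"y")):
    h,e=np.histogram(L[:,k],bins=np.arange(-.06,.13,.002)); print(nm,[(round(e[i],3),h[i]) for i in range(len(h)) if h[i]>60])
```

```text
x [(np.float64(-0.042), np.int64(62)), (np.float64(0.036), np.int64(122)), (np.float64(0.038), np.int64(273)), (np.float64(0.04), np.int64(192))]
y [(np.float64(-0.038), np.int64(127)), (np.float64(-0.036), np.int64(191)), (np.float64(0.03), np.int64(66)), (np.float64(0.032), np.int64(75)), (np.float64(0.034), np.int64(111)), (np.float64(0.102), np.int64(102))]
```

View pics/e_crop.png

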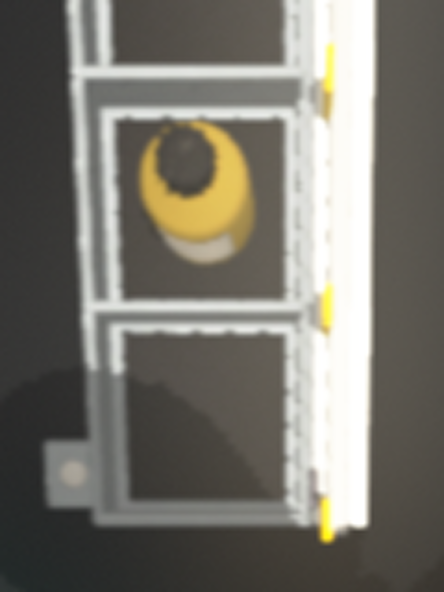

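Run:
```python
from h import *
import pickle
np.set_printoptions(precision=4,suppress=True)
w=pickle.load(open("w3.pkl","rb")); t,s=pickle.load(open("ts.pkl","rb"))
a=np.radians(-8.9); R=np.array([[np.cos(a),-np.sin(a)],[np.sin(a),np.cos(a)]])
for n,c,dz in (("w",w,.003),("t",t,.005),("s",s,.004)):
    P=cloud(c).reshape(-1,3)
    m=(abs(P[:,2]-.038)<dz); Q=P[m]; L=(Q[:,:2]-[.556,.105])@R
    def seg(nm,xa,xb,ya,yb,k):
        q=L[(L[:,0]>xa)&(L[:,0]<xb)&(L[:,1]>ya)&(L[:,1]<yb)]
        if len(q)<5: print(n,nm,len(q)); return
        sl=np.polyfit(q[:,1-k],q[:,k],1) if len(q)>10 else [np.nan]
        print(n,nm,len(q),"med %.4f p5 %.4f p95 %.4f slope %.4f"%(np.median(q[:,k]),*np.percentile(q[:,k],[5,95]),sl[0]))
    seg("back",.030,.048,-.10,.10,0)
    seg("div-",-.03,.033,-.045,-.027,1)
    seg("div+",-.03,.033,.025,.043,1)
    seg("endL",-.03,.033,.092,.118,1)
    seg("endR",-.03,.033,-.118,-.095,1)
```

```text
w back 517 med 0.0394 p5 0.0339 p95 0.0415 slope 0.0069
w div- 207 med -0.0360 p5 -0.0377 p95 -0.0346 slope -0.0004
w div+ 199 med 0.0331 p5 0.0317 p95 0.0352 slope 0.0003
w endL 146 med 0.1033 p5 0.1020 p95 0.1046 slope 0.0003
w endR 0
t back 56 med 0.0394 p5 0.0338 p95 0.0414 slope 0.0044
t div- 19 med -0.0372 p5 -0.0391 p95 -0.0355 slope -0.0026
t div+ 15 med 0.0328 p5 0.0310 p95 0.0344 slope -0.0154
t endL 21 med 0.1023 p5 0.1010 p95 0.1044 slope -0.0070
t endR 17 med -0.1068 p5 -0.1088 p95 -0.1054 slope 0.0032
s back 55 med 0.0397 p5 0.0360 p95 0.0437 slope -0.0001
s div- 30 med -0.0413 p5 -0.0439 p95 -0.0377 slope 0.0131
s div+ 13 med 0.0276 p5 0.0258 p95 0.0313 slope -0.0730
s endL 24 med 0.0987 p5 0.0933 p95 0.1033 slope -0.0417
s endR 10 med -0.1099 p5 -0.1130 p95 -0.1070 slope nan
```

```bash
python3 -m inch '[[0.03,0.005,-0.02,-0.02,0],[0.03,0.006,-0.025,-0.03,0],[0.03,0.006,-0.025,-0.03,0],[0.03,0.0035,-0.013,-0.03,0],[0.03,0,0,-0.025,0],[0.03,0,0,0,0],[0.03,0,0,0,0],[0.03,0,0,0,0]]'
python3 - <<'E'
from h import *
import pickle
s=grab("side"); w=grab("wrist"); save(s,"f_s",140,340,100,280,3.3); cv2.imwrite("pics/f_w.png",w["img"][:,:,::-1])
np.set_printoptions(precision=4,suppress=True)
C=cloud(s); P=C.reshape(-1,3); im=s["img"].reshape(-1,3).astype(int)
m=(im.min(1)>120)&(np.hypot(P[:,0]-.569,P[:,1]-.1725)<.04)&(P[:,2]>.05)&(P[:,2]<.2)
Q=P[m]; print(len(Q),Q.min(0),Q.max(0))
for z in np.arange(.08,.17,.02):
    q=Q[abs(Q[:,2]-z)<.01]; 
    if len(q)>10:
        from scipy.optimize import least_squares
        f=least_squares(lambda p:np.hypot(q[:,0]-p[0],q[:,1]-p[1])-.024,(.569,.1725),loss="soft_l1",f_scale=.002); print(z,len(q),f.x)
hsv=cv2.cvtColor(w["img"],cv2.COLOR_RGB2HSV).astype(int); H,S,V=[hsv[...,i] for i in range(3)]
C=cloud(w); m=((H<8)|(H>172))&(S>140)&(V>80)&(C[...,2]>.1); print("cap",np.median(C[m],0),C[m].max(0),C[m].min(0))
E
```

```text
time_s: 5.55
tool_pos: [0.5705, 0.1743, 0.145]
orientation: [[-0.154, -0.988, 0.003], [-0.988, 0.154, 0.001], [-0.001, -0.002, -1.0]]
contact_force: [-0.1, 0.0, -1.8]
gripper_width: 0.0459
539 [0.5385 0.1441 0.0951] [0.6007 0.1864 0.1996]
0.1 74 [0.5725 0.1731]
0.12000000000000001 108 [0.5708 0.1722]
0.14 117 [0.5711 0.1725]
0.16000000000000003 114 [0.5713 0.1736]
cap [0.5689 0.1708 0.2095] [0.5814 0.1868 0.3168] [0.557  0.1088 0.1954]
```

View pics/f_s.png

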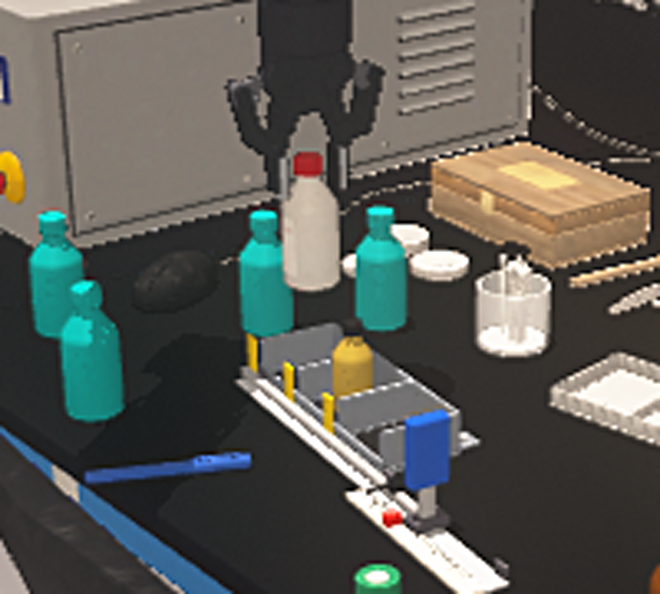

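View pics/f_w.png

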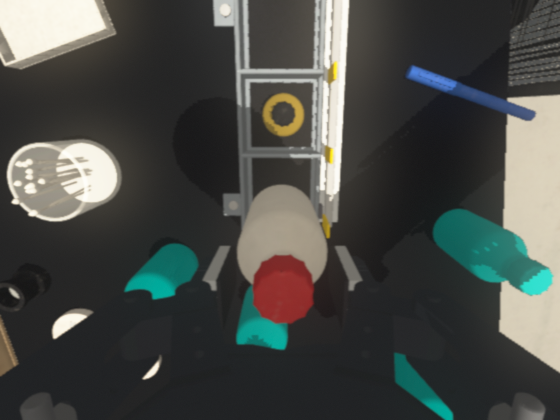

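```bash
python3 -m inch '[[0.03,-0.001,-0.001,-0.015,0],[0.03,0,0,-0.025,0],[0.03,0,0,-0.02,0],[0.03,0,0,-0.015,0],[0.03,0,0,-0.006,0],[0.03,0,0,-0.003,0],[0.03,0,0,0,0],[0.03,0,0,0,0]]'
```

```text
time_s: 6.45
tool_pos: [0.5694, 0.1728, 0.0605]
orientation: [[-0.155, -0.988, 0.002], [-0.988, 0.155, 0.001], [-0.001, -0.002, -1.0]]
contact_force: [-0.0, -0.6, -1.0]
gripper_width: 0.0462
```

```bash
python3 -m inch '[[0.03,0,0,-0.002,0],[0.03,0,0,-0.0015,0],[0.03,0,0,0,0]]'
```

```text
time_s: 6.75
tool_pos: [0.5685, 0.1724, 0.0558]
orientation: [[-0.155, -0.988, -0.0], [-0.988, 0.155, -0.0], [0.0, 0.0, -1.0]]
contact_force: [-0.1, -0.2, -1.7]
gripper_width: 0.046
```

```bash
python3 -m inch '[[0.03,0,0,-0.001,0],[0.03,0,0,0,0]]'; python3 -m inch '[[0.03,0,0,-0.001,0],[0.03,0,0,0,0]]'
```

```text
time_s: 6.95
tool_pos: [0.5686, 0.1724, 0.0548]
orientation: [[-0.155, -0.988, -0.0], [-0.988, 0.155, -0.0], [0.0, 0.0, -1.0]]
contact_force: [-0.0, 1.1, -0.9]
gripper_width: 0.0458
time_s: 7.15
tool_pos: [0.5688, 0.1724, 0.0539]
orientation: [[-0.155, -0.988, 0.0], [-0.988, 0.155, 0.0], [-0.0, -0.0, -1.0]]
contact_force: [0.4, 0.9, -0.5]
gripper_width: 0.0459
```

```bash
python3 -m inch '[[0.03,0,0,-0.0007,0],[0.03,0,0,0,0]]'; python3 -m inch '[[0.03,0,0,-0.0007,0],[0.03,0,0,0,0]]'
```

```text
time_s: 7.35
tool_pos: [0.5689, 0.1725, 0.0538]
orientation: [[-0.155, -0.988, 0.001], [-0.988, 0.155, 0.0], [-0.0, -0.001, -1.0]]
contact_force: [-0.8, 0.3, 4.1]
gripper_width: 0.046
time_s: 7.55
tool_pos: [0.569, 0.1725, 0.0538]
orientation: [[-0.155, -0.988, 0.001], [-0.988, 0.155, 0.0], [-0.0, -0.001, -1.0]]
contact_force: [-3.1, 0.1, 7.4]
gripper_width: 0.0458
```

```bash
python3 -m inch '[[0.046,0,0,0.0007,0],[0.05,0,0,0,0],[0.055,0,0,0,0],[0.065,0,0,0,0],[0.08,0,0,0,0],[0.085,0,0,0,0],[0.085,0,0,0,0]]'; python3 -m inch '[[0.085,0,0,0.01,0],[0.085,0,0,0.03,0],[0.085,0,0,0.04,0],[0.085,0,0,0.05,0],[0.085,0,0,0.05,0],[0.085,0,-0.02,0.03,0],[0.085,0,-0.03,0,0],[0.085,0,0,0,0],[0.085,0,0,0,0]]'
python3 - <<'E'
from h import *
import pickle
s=grab("side"); w=grab("wrist"); t=grab("top"); save(s,"g_s",140,340,100,280,3.3); cv2.imwrite("pics/g_w.png",w["img"][:,:,::-1])
pickle.dump((w,s,t),open("w4.pkl","wb"))
save(t,"g_t",180,400,180,300,3.5)
np.set_printoptions(precision=4,suppress=True)
for c in (s,w):
    hsv=cv2.cvtColor(c["img"],cv2.COLOR_RGB2HSV).astype(int); H,S,V=[hsv[...,i] for i in range(3)]
    C=cloud(c); m=((H<8)|(H>172))&(S>140)&(V>80)&(abs(C[...,0]-.569)<.05)&(abs(C[...,1]-.1725)<.05); print("cap",np.median(C[m],0),C[m].max(0),C[m].min(0))
E
```

```text
time_s: 8.25
tool_pos: [0.5687, 0.1724, 0.0531]
orientation: [[-0.155, -0.988, -0.0], [-0.988, 0.155, -0.0], [0.0, 0.0, -1.0]]
contact_force: [0.5, -0.4, -0.4]
gripper_width: 0.0844
time_s: 9.15
tool_pos: [0.5685, 0.122, 0.2638]
orientation: [[-0.156, -0.988, 0.001], [-0.988, 0.156, 0.001], [-0.001, -0.0, -1.0]]
contact_force: [0.2, -0.1, -0.1]
gripper_width: 0.0851
cap [0.5652 0.1632 0.1127] [0.5791 0.1825 0.1189] [0.5535 0.1562 0.1023]
cap [0.5689 0.1705 0.1183] [0.5878 0.2218 0.1205] [0.5576 0.1602 0.    ]
```

View pics/g_s.png

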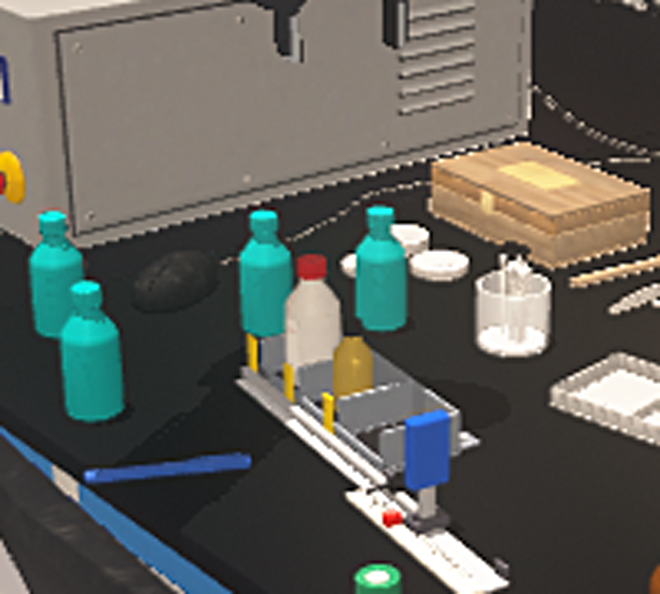

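View pics/g_w.png

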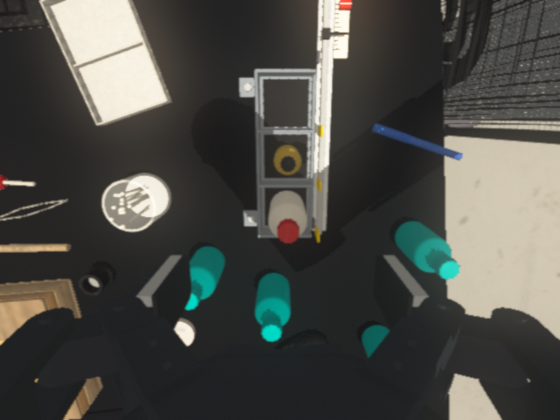

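View pics/g_t.png

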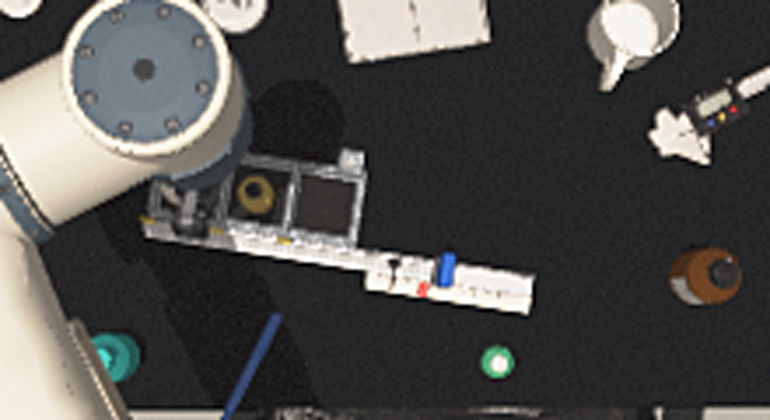

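```bash
python3 -m inch '[[0.085,-0.005,-0.02,0,0],[0.085,-0.009,-0.04,0,0],[0.085,-0.009,-0.045,0,0],[0.085,-0.009,-0.045,0,0],[0.085,-0.009,-0.045,0,0],[0.085,-0.009,-0.045,0,0],[0.085,-0.009,-0.045,0,0],[0.085,-0.009,-0.045,0,0],[0.085,-0.009,-0.045,0,0],[0.085,-0.009,-0.045,0,0],[0.085,-0.009,-0.04,0,0],[0.085,-0.001,-0.012,0,0],[0.085,0,0,0,0],[0.085,0,0,0,0]]'
python3 - <<'E'
from h import *
import pickle
np.set_printoptions(precision=4,suppress=True)
w=grab("wrist"); cv2.imwrite("pics/i_w.png",w["img"][:,:,::-1]); pickle.dump(w,open("w5.pkl","wb"))
C=cloud(w); P=C.reshape(-1,3)
Q=P[(np.hypot(P[:,0]-.4725,P[:,1]+.35)<.05)&(P[:,2]>.01)&(P[:,2]<.15)]
for z in (.03,.06,.075,.085,.095,.12,.131):
    q=Q[abs(Q[:,2]-z)<.004]
    if len(q)>3: print(z,len(q),q.min(0),q.max(0),(q.min(0)+q.max(0))/2)
E
```

```text
time_s: 10.7
tool_pos: [0.4727, -0.349, 0.263]
orientation: [[-0.155, -0.988, -0.0], [-0.988, 0.155, 0.0], [-0.0, 0.0, -1.0]]
contact_force: [0.2, 0.6, 0.3]
gripper_width: 0.0851
0.03 22 [ 0.4476 -0.3771  0.026 ] [ 0.4945 -0.3619  0.0329] [ 0.4711 -0.3695  0.0294]
0.06 23 [ 0.4455 -0.3771  0.0561] [ 0.4909 -0.3545  0.0639] [ 0.4682 -0.3658  0.06  ]
0.075 26 [ 0.4494 -0.3772  0.0713] [ 0.4913 -0.365   0.0789] [ 0.4703 -0.3711  0.0751]
0.085 356 [ 0.4458 -0.377   0.081 ] [ 0.4986 -0.3241  0.089 ] [ 0.4722 -0.3506  0.085 ]
0.095 382 [ 0.45   -0.3731  0.091 ] [ 0.4939 -0.3301  0.099 ] [ 0.4719 -0.3516  0.095 ]
0.12 44 [ 0.4583 -0.3644  0.1163] [ 0.486  -0.3486  0.1239] [ 0.4721 -0.3565  0.1201]
0.131 559 [ 0.4587 -0.3642  0.1273] [ 0.4857 -0.3373  0.1331] [ 0.4722 -0.3507  0.1302]
```

View pics/i_w.png

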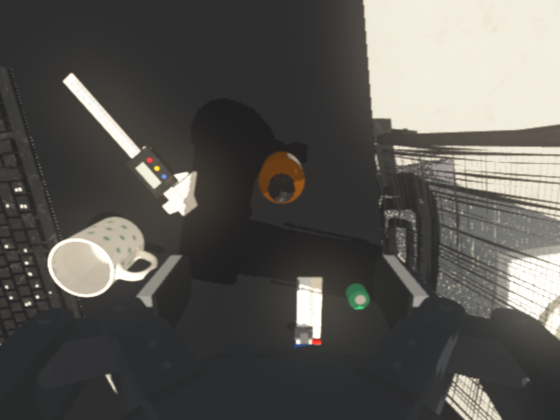

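```bash
python3 -m inch '[[0.085,-0.0005,-0.0015,-0.03,0],[0.085,0,0,-0.04,0],[0.085,0,0,-0.04,0],[0.085,0,0,-0.03,0],[0.085,0,0,-0.025,0],[0.085,0,0,-0.02,0],[0.085,0,0,-0.015,0],[0.085,0,0,0,0],[0.075,0,0,0,0],[0.065,0,0,0,0],[0.05,0,0,0,0],[0.04,0,0,0,0],[0.035,0,0,0,0],[0.035,0,0,0,0],[0.035,0,0,0,0],[0.035,0,0,0,0]]'
```

```text
time_s: 12.35
tool_pos: [0.4733, -0.3519, 0.065]
orientation: [[-0.155, -0.988, 0.003], [-0.988, 0.155, -0.002], [0.002, -0.003, -1.0]]
contact_force: [0.6, 0.7, 7.5]
gripper_width: 0.0519
```

```bash
python3 -m inch '[[0.035,0,0,0.005,0],[0.035,0,0,0.015,0],[0.035,0,0,0.03,0],[0.035,0,0,0.04,0],[0.035,0,0,0.04,0],[0.035,0,0,0.02,0],[0.035,0,0,0,0],[0.035,0,0,0,0]]'
python3 - <<'E'
from h import *
s=grab("side"); save(s,"j_s",240,440,120,340,2.7)
print(bot.get_state()["tool_pos"])
E
```

```text
time_s: 13.15
tool_pos: [0.4719, -0.3506, 0.2124]
orientation: [[-0.156, -0.988, -0.001], [-0.988, 0.156, 0.001], [-0.001, 0.001, -1.0]]
contact_force: [0.3, 0.4, -3.0]
gripper_width: 0.052
[ 0.47147809 -0.35037302  0.21152406]
```

View pics/j_s.png

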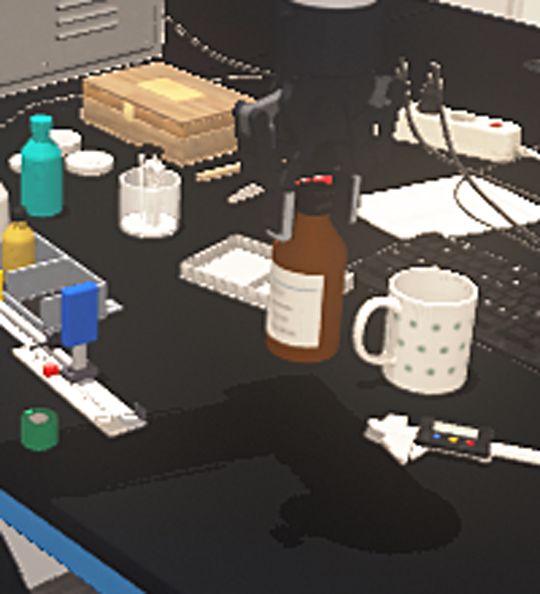

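```bash
python3 -m inch '[[0.035,0.003,0.015,0.015,0],[0.035,0.006,0.03,0.015,0],[0.035,0.008,0.04,0,0],[0.035,0.008,0.04,0,0],[0.035,0.008,0.04,0,0],[0.035,0.008,0.04,0,0],[0.035,0.008,0.04,0,0],[0.035,0.008,0.04,0,0],[0.035,0.008,0.04,0,0],[0.035,0.006,0.034,0,0],[0.035,0.004,0.02,-0.01,0],[0.035,0.001,0.005,-0.02,0],[0.035,0,0,-0.02,0],[0.035,0,0,-0.02,0],[0.035,0,0,0,0],[0.035,0,0,0,0],[0.035,0,0,0,0]]'
python3 - <<'E'
from h import *
import pickle
from scipy.optimize import least_squares
np.set_printoptions(precision=4,suppress=True)
s=grab("side"); w=grab("wrist"); save(s,"k_s",140,340,100,280,3.3); cv2.imwrite("pics/k_w.png",w["img"][:,:,::-1]); print(bot.get_state()["tool_pos"])
C=cloud(s); P=C.reshape(-1,3)
Q=P[(np.hypot(P[:,0]-.547,P[:,1]-.034)<.05)&(P[:,2]>.07)&(P[:,2]<.28)]
print(Q[:,2].min())
for z in np.arange(.09,.28,.015):
    q=Q[abs(Q[:,2]-z)<.0075]
    if len(q)>10:
        f=least_squares(lambda p:np.hypot(q[:,0]-p[0],q[:,1]-p[1])-.027,(.547,.034),loss="soft_l1",f_scale=.002); print(round(z,3),len(q),f.x)
E
```

```text
time_s: 14.9
tool_pos: [0.5487, 0.0328, 0.1741]
orientation: [[-0.155, -0.988, 0.001], [-0.988, 0.155, -0.0], [-0.0, -0.001, -1.0]]
contact_force: [-0.3, -0.4, -1.2]
gripper_width: 0.0518
[0.5487 0.0329 0.1742]
0.10801708693769974
0.12 113 [0.5497 0.0319]
0.135 117 [0.5494 0.0313]
0.15 110 [0.5491 0.0318]
0.165 114 [0.5488 0.0315]
0.18 114 [0.5491 0.0309]
0.195 141 [0.5513 0.0338]
0.21 137 [0.5524 0.043 ]
0.225 149 [0.5504 0.0431]
0.24 140 [0.5498 0.0425]
0.255 124 [0.5476 0.027 ]
0.27 114 [0.544  0.0292]
```

View pics/k_s.png

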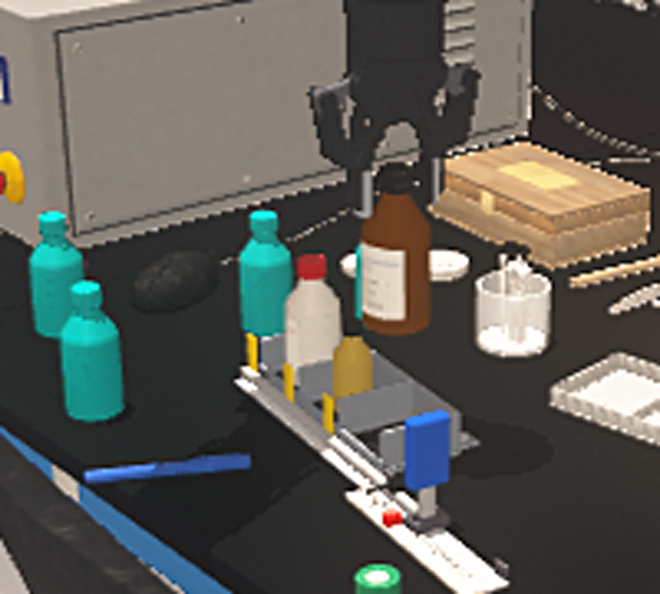

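View pics/k_w.png

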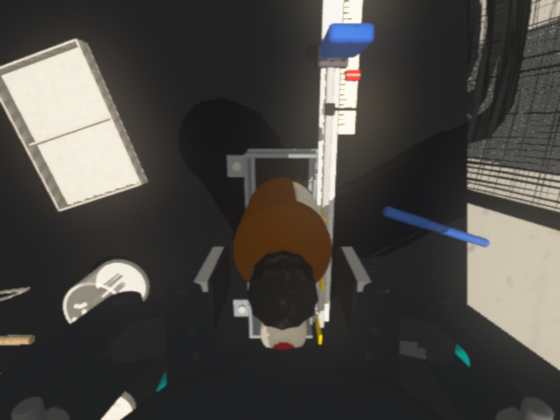

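```bash
python3 -m inch '[[0.035,-0.001,0.001,-0.015,0],[0.035,0,0,-0.03,0],[0.035,0,0,-0.025,0],[0.035,0,0,-0.015,0],[0.035,0,0,-0.008,0],[0.035,0,0,-0.006,0],[0.035,0,0,0,0],[0.035,0,0,0,0]]';python3 -m inch '[[0.035,0,0,-0.0015,0],[0.035,0,0,-0.0015,0],[0.035,0,0,0,0]]'
```

```text
time_s: 15.8
tool_pos: [0.5479, 0.034, 0.0751]
orientation: [[-0.155, -0.988, 0.002], [-0.988, 0.155, 0.0], [-0.0, -0.002, -1.0]]
contact_force: [-0.3, -0.2, -0.9]
gripper_width: 0.0518
time_s: 16.1
tool_pos: [0.5471, 0.0339, 0.0712]
orientation: [[-0.155, -0.988, 0.0], [-0.988, 0.155, 0.0], [-0.0, -0.0, -1.0]]
contact_force: [-0.3, 0.0, -1.6]
gripper_width: 0.0519
```

```bash
for i in 1 ; do python3 -m inch '[[0.035,0,0,-0.001,0],[0.035,0,0,0,0]]'|sed -n '2p;4p'; python3 -m inch '[[0.035,0,0,-0.001,0],[0.035,0,0,0,0]]'|sed -n '2p;4p'; done
```

```text
tool_pos: [0.5471, 0.0339, 0.0701]
contact_force: [-0.4, -0.0, -1.6]
tool_pos: [0.5471, 0.0339, 0.0691]
contact_force: [-0.7, -0.9, -1.8]
```

```bash
python3 -m inch '[[0.035,0,0,-0.0007,0],[0.035,0,0,0,0]]'|sed -n '2p;4p'; python3 -m inch '[[0.035,0,0,-0.0007,0],[0.035,0,0,0,0]]'|sed -n '2p;4p'
```

```text
tool_pos: [0.5473, 0.0339, 0.069]
contact_force: [-1.1, 0.8, 2.1]
tool_pos: [0.5474, 0.0339, 0.0689]
contact_force: [-2.3, 1.1, 6.7]
```

```bash
python3 -m inch '[[0.052,0,0,0.0008,0],[0.056,0,0,0,0],[0.062,0,0,0,0],[0.07,0,0,0,0],[0.08,0,0,0,0],[0.085,0,0,0,0],[0.085,0,0,0,0],[0.085,0,0,0.01,0],[0.085,0,0,0.03,0],[0.085,0,0,0.04,0],[0.085,0,0,0.05,0],[0.085,0,0,0.04,0],[0.085,0,0,0.01,0]]'; python3 -m inch '[[0.085,0,-0.01,0,-0.14],[0.085,-0.008,-0.012,0,-0.145],[0.085,-0.008,-0.012,0,-0.145],[0.085,-0.008,-0.012,0,-0.145],[0.085,-0.008,-0.012,0,-0.145],[0.085,-0.008,-0.012,0,-0.145],[0.085,-0.008,-0.012,0,-0.145],[0.085,-0.008,-0.012,0,-0.145],[0.085,-0.008,-0.012,0,-0.145],[0.085,-0.008,-0.012,0,-0.145],[0.085,-0.0055,-0.003,0,-0.125],[0.085,0,0,0,0],[0.085,0,0,0,0]]'
python3 - <<'E'
from h import *
import pickle
s=grab("side"); w=grab("wrist"); t=grab("top"); save(s,"l_s",140,340,100,280,3.3); cv2.imwrite("pics/l_w.png",w["img"][:,:,::-1]); save(t,"l_t",180,400,180,300,3.5)
pickle.dump((w,s,t),open("w6.pkl","wb"))
E
```

```text
time_s: 18.2
tool_pos: [0.5493, 0.0337, 0.2552]
orientation: [[-0.155, -0.988, 0.01], [-0.988, 0.155, 0.001], [-0.003, -0.01, -1.0]]
contact_force: [-0.8, 0.7, 0.6]
gripper_width: 0.0847
time_s: 19.5
tool_pos: [0.4697, -0.087, 0.2488]
orientation: [[-0.988, 0.151, 0.0], [0.151, 0.988, 0.0], [-0.0, 0.0, -1.0]]
contact_force: [0.2, -0.0, -0.4]
gripper_width: 0.085
```

View pics/l_s.png

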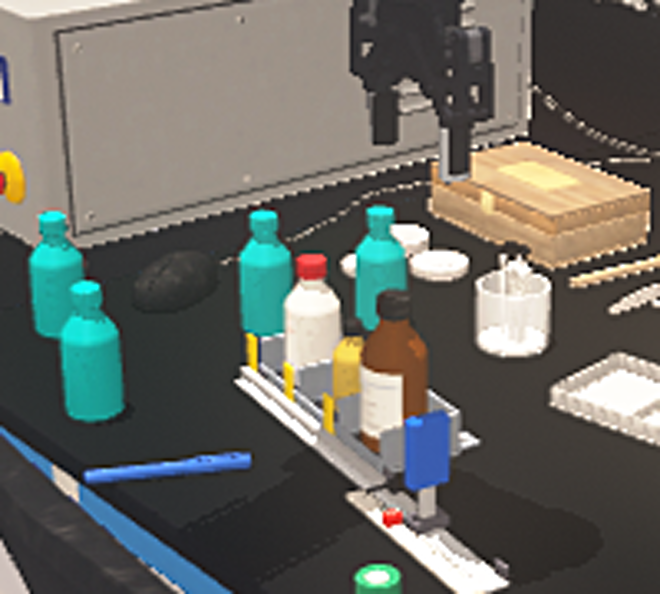

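View pics/l_w.png

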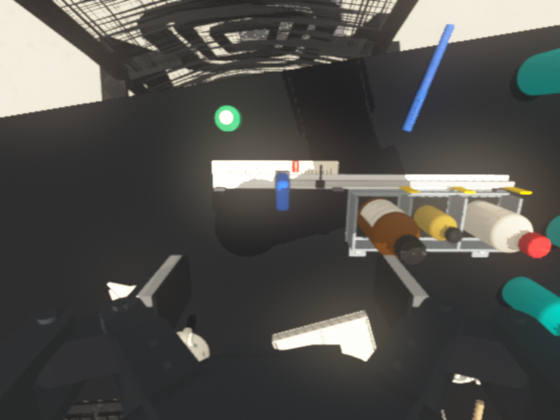

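View pics/l_t.png

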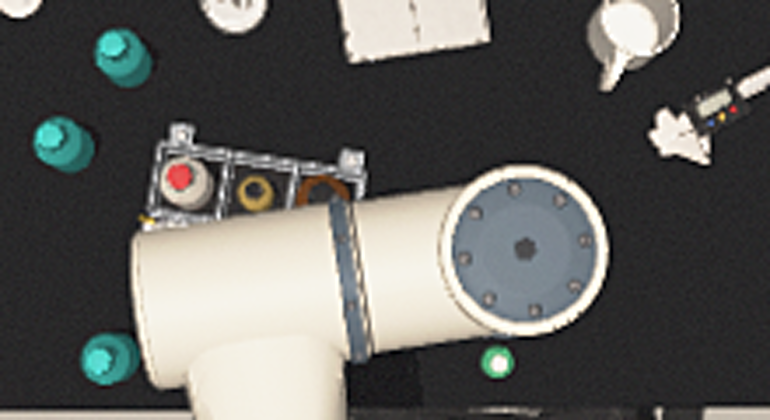

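Run:
```python
from h import *
import pickle
np.set_printoptions(precision=4,suppress=True)
w,s,t=pickle.load(open("w6.pkl","rb"))
save(w,"m_w",205,355,140,220,5)
save(s,"m_s",230,310,225,290,8)
O=np.array([.558,.1028]); a=np.radians(-9.0); R=np.array([[np.cos(a),-np.sin(a)],[np.sin(a),np.cos(a)]])
loc=lambda P:(P[...,:2]-O)@R
C=cloud(w)
hsv=cv2.cvtColor(w["img"],cv2.COLOR_RGB2HSV).astype(int); H,S,V=[hsv[...,i] for i in range(3)]
rg=(abs(C[...,0]-.46)<.06)&(C[...,1]<.02)&(C[...,1]>-.16)
m=(H>100)&(H<125)&(S>140)&rg; top=m&(C[...,2]>.09); Q=C[top]
print("grip top",len(Q),Q[:,2].mean(),loc(Q).min(0),loc(Q).max(0),"world mid",(Q.min(0)+Q.max(0))/2)
m=((H<8)|(H>172))&(S>120)&(V>90)&rg; v,u=np.nonzero(m); Q=C[m]
print("red",u.min(),u.max(),v.min(),v.max(),"ray",loc(onz(w,u.mean(),v.mean(),.0175)),"cloud",Q.mean(0),loc(Q).min(0),loc(Q).max(0))
```

```text
grip top 131 0.10363971480075065 [-0.125  -0.2055] [-0.0354 -0.1938] world mid [ 0.4477 -0.0842  0.2567]
red 292 549 161 252 ray [-0.0624 -0.1585] cloud [ 0.4546 -0.068   0.0541] [-0.125  -0.2007] [-0.0634 -0.1791]
```

View pics/m_w.png

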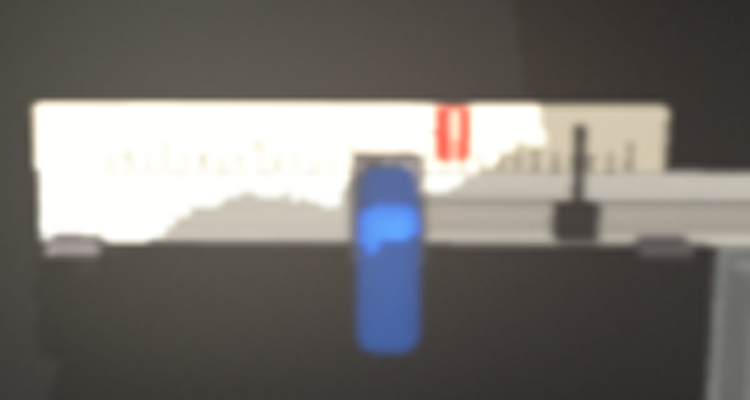

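View pics/m_s.png

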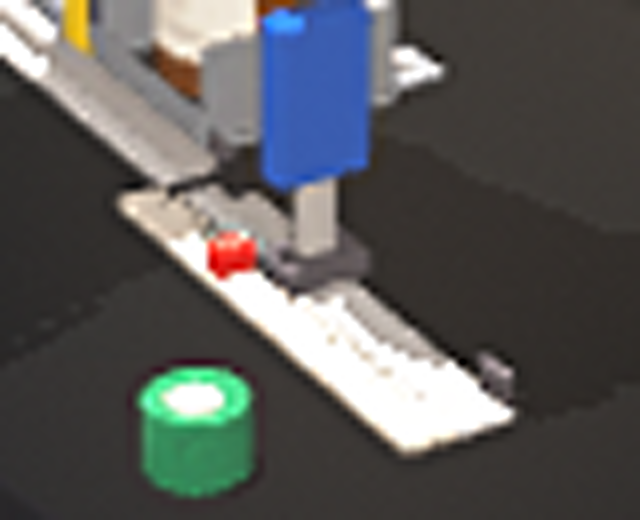

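```bash
cat >> h.py <<'E'
O=np.array([.558,.1028]); a_=np.radians(-9.0); Rk=np.array([[np.cos(a_),-np.sin(a_)],[np.sin(a_),np.cos(a_)]])
loc=lambda P:(np.asarray(P)[...,:2]-O)@Rk
E
python3 - <<'E'
from h import *
import pickle
np.set_printoptions(precision=4,suppress=True)
w,s,t=pickle.load(open("w6.pkl","rb"))
C=cloud(w)
for nm,u,v in (("mark",295.6,166.5),("ptr tip",321,166),("ptr base",321,178)):
    print(nm,loc(onz(w,u,v,.0175)),"cloud",C[int(v),int(u)],loc(C[int(v),int(u)]))
hsv=cv2.cvtColor(w["img"],cv2.COLOR_RGB2HSV).astype(int); H,S,V=[hsv[...,i] for i in range(3)]
m=np.zeros(H.shape,bool); m[158:176,285:306]=True
m&=((H<8)|(H>172))&(S>100); v,u=np.nonzero(m); print("red px",u.min(),u.max(),v.min(),v.max(),"z",np.median(C[m],0), loc(onz(w,(u.min()+u.max())/2,(v.min()+v.max())/2,.0175)))
print("pointer dark cols", [ (r,[int(x) for x in V[r,314:330]]) for r in (167,170,173)])
# grip top
m=np.zeros(H.shape,bool); m[172:212,274:292]=True; m&=(H>100)&(H<125)&(S>120)&(C[...,2]>.09)&(C[...,2]<.105)
v,u=np.nonzero(m); Q=C[m]; print("grip",len(Q),np.median(Q[:,2]),loc(Q).min(0),loc(Q).max(0),"px mid->",onz(w,(u.min()+u.max())/2,(v.min()+v.max())/2,.097))
# side: clip and pointer
hs=cv2.cvtColor(s["img"],cv2.COLOR_RGB2HSV).astype(int); m=((hs[...,0]<8)|(hs[...,0]>172))&(hs[...,1]>140)&(hs[...,2]>110); m[:250]=0;m[270:]=0;m[:,:245]=0;m[:,275:]=0
v,u=np.nonzero(m); print("side red",u.mean(),v.mean(),loc(onz(s,u.mean(),v.mean(),.0175)),"ptr",loc(onz(s,230+175/8,225+185/8,.0175)))
E
```

```text
mark [-0.07   -0.1824] cloud [ 0.4601 -0.067   0.0131] [-0.0701 -0.1831]
ptr tip [-0.0709 -0.1493] cloud [ 0.4644 -0.0338  0.0189] [-0.0711 -0.1495]
ptr base [-0.0551 -0.1487] cloud [ 0.4804 -0.0354  0.0174] [-0.0551 -0.1487]
red px 292 298 161 171 z [ 0.4604 -0.068   0.0135] [-0.0707 -0.1832]
pointer dark cols [(167, [236, 218, 216, 216, 208, 173, 116, 113, 166, 205, 215, 215, 215, 215, 214, 214]), (170, [214, 204, 202, 210, 205, 168, 115, 119, 166, 198, 211, 211, 203, 201, 210, 208]), (173, [202, 182, 177, 197, 189, 148, 101, 109, 140, 175, 201, 203, 186, 182, 198, 191])]
grip 316 0.09628942888488218 [-0.0659 -0.2056] [-0.034  -0.1937] px mid-> [ 0.4767 -0.0864  0.097 ]
side red 258.4782608695652 256.69565217391306 [-0.0761 -0.1996] ptr [-0.0687 -0.154 ]
```

```bash
python3 -m inch '[[0.085,0.0072,0,-0.03,0],[0.085,0,0,-0.04,0],[0.085,0,0,-0.04,0],[0.085,0,0,-0.04,0],[0.085,0,0,-0.022,0],[0.085,0,0,-0.015,0],[0.085,0,0,-0.005,0],[0.085,0,0,0,0],[0.085,0,0,0,0]]';python3 -m inch '[[0.06,0,0,0,0],[0.045,0,0,0,0],[0.03,0,0,0,0],[0.022,0,0,0,0],[0.015,0,0,0,0],[0.005,0,0,0,0],[0.005,0,0,0,0],[0.005,0,0,0,0],[0.005,0,0,0,0],[0.005,0,0,0,0]]'
```

```text
time_s: 20.55
tool_pos: [0.4777, -0.087, 0.0575]
orientation: [[-0.988, 0.154, 0.002], [0.154, 0.988, -0.0], [-0.002, 0.0, -1.0]]
contact_force: [-0.0, -0.1, 0.7]
gripper_width: 0.085
time_s: 21.55
tool_pos: [0.4768, -0.0877, 0.0569]
orientation: [[-0.988, 0.154, -0.0], [0.154, 0.988, -0.001], [-0.0, -0.001, -1.0]]
contact_force: [-2.0, -5.5, 4.9]
gripper_width: 0.0116
```

```bash
python3 -m inch '[[0.005,-0.0004,-0.0025,0,0],[0.005,-0.0005,-0.003,0,0],[0.005,-0.0005,-0.003,0,0],[0.005,-0.0005,-0.003,0,0],[0.005,-0.0005,-0.003,0,0],[0.005,-0.0005,-0.003,0,0],[0.005,-0.0005,-0.003,0,0],[0.005,-0.0005,-0.003,0,0],[0.005,-0.0005,-0.003,0,0],[0.005,-0.0005,-0.003,0,0],[0.005,-0.0004,-0.0025,0,0],[0.005,0,0,0,0],[0.005,0,0,0,0],[0.005,0,0,0,0]]'
python3 - <<'E'
from h import *
import pickle
s=grab("side"); w=grab("wrist"); t=grab("top"); save(s,"n_s",230,310,225,290,8); save(t,"n_t",200,400,180,300,3.5); cv2.imwrite("pics/n_w.png",w["img"][:,:,::-1])
pickle.dump((w,s,t),open("w7.pkl","wb"))
E
```

```text
time_s: 22.95
tool_pos: [0.4722, -0.1171, 0.0569]
orientation: [[-0.988, 0.155, 0.002], [0.155, 0.988, 0.003], [-0.001, 0.003, -1.0]]
contact_force: [-1.8, 5.6, 6.9]
gripper_width: 0.0119
```

View pics/n_w.png

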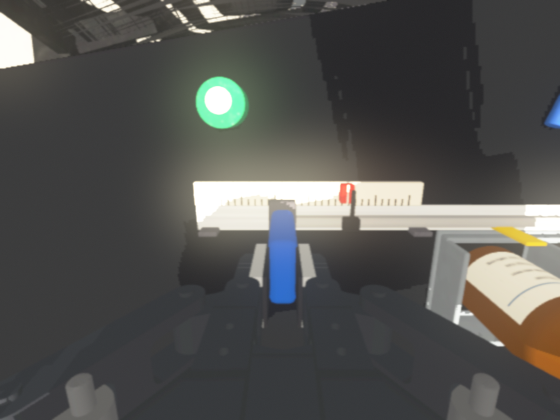

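View pics/n_s.png

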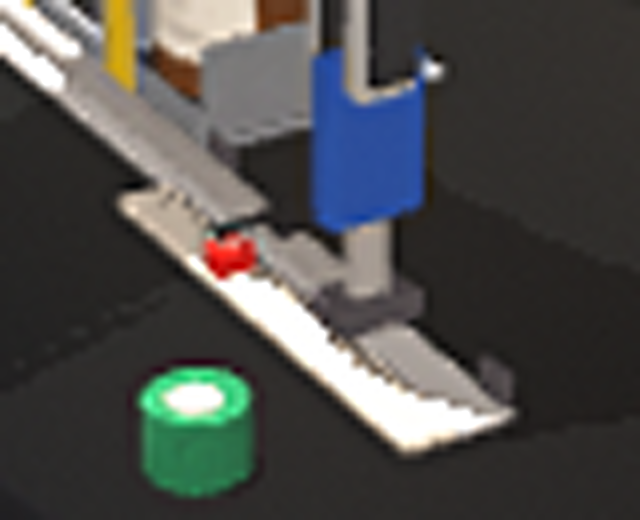

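Run:
```python
from h import *
import pickle
np.set_printoptions(precision=4,suppress=True)
w,s,t=pickle.load(open("w7.pkl","rb"))
save(w,"o_w",310,390,170,230,9)
C=cloud(w)
hsv=cv2.cvtColor(w["img"],cv2.COLOR_RGB2HSV).astype(int); H,S,V=[hsv[...,i] for i in range(3)]
for r in range(180,216,3): print(r,"V",list(map(int,V[r,336:364])))
m=np.zeros(H.shape,bool); m[178:210,330:370]=True
m&=((H<8)|(H>172))&(S>100); v,u=np.nonzero(m); print("red px",u.min(),u.max(),v.min(),v.max(),"z",np.median(C[m],0))
```

```text
180 V [145, 144, 144, 143, 142, 141, 140, 140, 139, 139, 137, 135, 133, 133, 134, 134, 134, 134, 133, 132, 132, 130, 127, 123, 120, 118, 117, 116]
183 V [255, 255, 255, 255, 254, 247, 245, 245, 244, 242, 238, 233, 235, 241, 247, 252, 255, 255, 255, 255, 255, 253, 250, 249, 248, 245, 244, 244]
186 V [255, 255, 255, 255, 249, 254, 255, 255, 255, 255, 255, 255, 255, 255, 255, 254, 253, 252, 249, 246, 246, 247, 247, 247, 247, 247, 246, 246]
189 V [255, 255, 255, 255, 251, 255, 255, 255, 255, 255, 255, 255, 255, 255, 254, 252, 242, 233, 231, 238, 245, 247, 247, 247, 247, 247, 247, 246]
192 V [255, 255, 254, 246, 249, 255, 255, 255, 255, 255, 255, 255, 253, 249, 241, 212, 145, 117, 123, 164, 223, 244, 247, 247, 247, 247, 247, 246]
195 V [254, 253, 245, 236, 250, 255, 255, 255, 255, 254, 253, 249, 247, 245, 233, 191, 136, 117, 131, 183, 231, 245, 247, 247, 247, 247, 247, 246]
198 V [246, 247, 241, 230, 231, 240, 244, 246, 246, 246, 245, 246, 246, 243, 225, 169, 126, 116, 129, 179, 230, 245, 247, 247, 246, 244, 242, 244]
201 V [230, 245, 246, 241, 236, 240, 244, 245, 245, 245, 246, 247, 246, 241, 220, 157, 121, 115, 123, 163, 223, 243, 247, 247, 243, 224, 207, 234]
204 V [235, 246, 247, 246, 236, 214, 221, 241, 245, 245, 244, 235, 218, 218, 205, 151, 118, 113, 129, 181, 230, 243, 245, 243, 233, 206, 217, 240]
207 V [241, 241, 241, 241, 241, 241, 240, 240, 240, 240, 240, 240, 240, 235, 205, 141, 114, 119, 154, 209, 234, 238, 239, 239, 238, 238, 238, 238]
210 V [241, 241, 241, 240, 241, 241, 240, 240, 240, 240, 240, 240, 237, 225, 180, 129, 112, 125, 171, 220, 235, 237, 238, 238, 237, 238, 237, 237]
213 V [237, 236, 236, 236, 236, 236, 236, 236, 236, 235, 235, 235, 231, 213, 161, 119, 109, 124, 171, 218, 232, 234, 234, 234, 234, 233, 233, 233]
red px 339 353 183 202 z [ 0.4605 -0.0691  0.0134]
```

View pics/o_w.png

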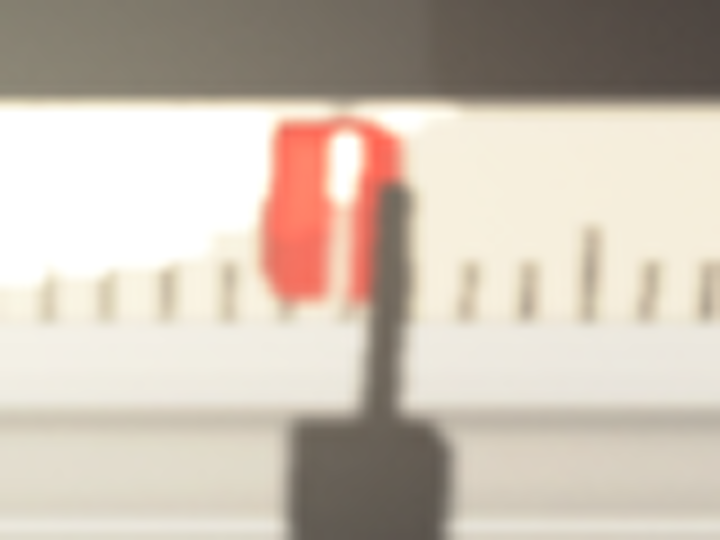

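Run:
```python
from h import *
import pickle
np.set_printoptions(precision=4,suppress=True)
w,s,t=pickle.load(open("w7.pkl","rb"))
C=cloud(w)
print("ptr",loc(onz(w,353.3,193,.0175)),loc(onz(w,353.1,201,.0175)),loc(C[198,353]),C[198,353])
for u in (340,347.2,348.3,354.5): print("clip",u,loc(onz(w,u,192,.0135)),loc(onz(w,u,192,.0175)))
print("tcp",loc(bot.get_state()["tool_pos"]))
m=(t["img"][...,0].astype(int)>150)&(t["img"][...,1]<110); m[:245]=0;m[270:]=0;m[:,:290]=0;m[:,320:]=0
v,u=np.nonzero(m); print("top red",u,v, loc(onz(t,u.mean(),v.mean(),.014)) if len(u) else 0)
t0,s0=pickle.load(open("ts.pkl","rb"))
hs=cv2.cvtColor(t0["img"],cv2.COLOR_RGB2HSV).astype(int); m=((hs[...,0]<10)|(hs[...,0]>170))&(hs[...,1]>70)&(hs[...,2]>110); m[:250]=0;m[270:]=0;m[:,:290]=0;m[:,320:]=0
v,u=np.nonzero(m); print("top0 red",u,v,loc(onz(t0,u.mean(),v.mean(),.014)))
```

```text
ptr [-0.0705 -0.1797] [-0.0647 -0.1794] [-0.0673 -0.18  ] [ 0.4634 -0.0645  0.0191]
clip 340 [-0.0703 -0.1882] [-0.0712 -0.189 ]
clip 347.2 [-0.0703 -0.1831] [-0.0712 -0.184 ]
clip 348.3 [-0.0703 -0.1823] [-0.0712 -0.1832]
clip 354.5 [-0.0703 -0.1779] [-0.0712 -0.1789]
tcp [-0.0503 -0.2306]
top red [] [] 0
top0 red [300 301 302 300 301 299 300 301 300 301] [261 261 261 262 262 263 263 263 264 264] [-0.0691 -0.1828]
```

```bash
python3 -m inch '[[0.005,-0.0003,-0.0017,0,0],[0.005,-0.0003,-0.0017,0,0],[0.005,0,0,0,0],[0.005,0,0,0,0],[0.005,0,0,0,0],[0.005,0,0,0,0]]'
python3 - <<'E'
from h import *
import pickle
np.set_printoptions(precision=4,suppress=True)
s=grab("side"); w=grab("wrist"); t=grab("top"); pickle.dump((w,s,t),open("w8.pkl","wb"))
save(w,"p_w",310,390,170,230,9); save(s,"p_s",140,360,120,300,3); save(t,"p_t",160,400,180,300,3.3)
V=w["img"].max(2).astype(int)
for r in (192,195,198,201,207): print(r,list(map(int,V[r,336:364])))
E
```

```text
time_s: 23.7
tool_pos: [0.4717, -0.1204, 0.0569]
orientation: [[-0.988, 0.155, 0.002], [0.155, 0.988, 0.003], [-0.001, 0.004, -1.0]]
contact_force: [-1.9, 7.2, 6.2]
gripper_width: 0.0121
192 [255, 255, 255, 255, 255, 255, 255, 251, 238, 251, 255, 255, 255, 255, 253, 222, 146, 115, 122, 159, 218, 239, 242, 243, 245, 246, 246, 246]
195 [255, 255, 254, 254, 254, 253, 247, 236, 225, 230, 240, 244, 245, 244, 232, 189, 134, 115, 128, 179, 227, 240, 241, 243, 245, 246, 246, 246]
198 [248, 247, 246, 244, 244, 246, 244, 235, 226, 231, 240, 244, 245, 242, 224, 168, 124, 114, 130, 182, 228, 239, 237, 236, 241, 245, 246, 246]
201 [248, 246, 237, 216, 223, 243, 246, 242, 235, 235, 240, 243, 243, 239, 216, 152, 117, 114, 139, 201, 237, 240, 230, 205, 217, 241, 246, 245]
207 [240, 240, 240, 239, 239, 239, 239, 239, 239, 239, 238, 239, 238, 233, 203, 138, 111, 117, 153, 207, 233, 237, 237, 237, 237, 237, 237, 237]
```

View pics/p_w.png

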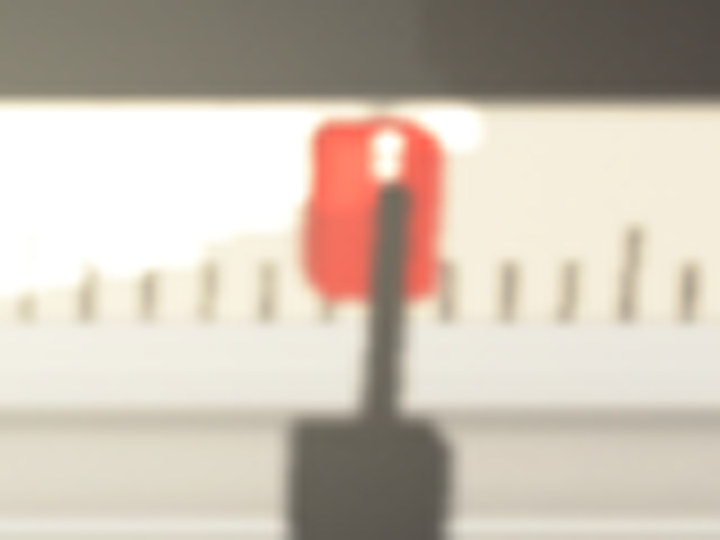

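View pics/p_s.png

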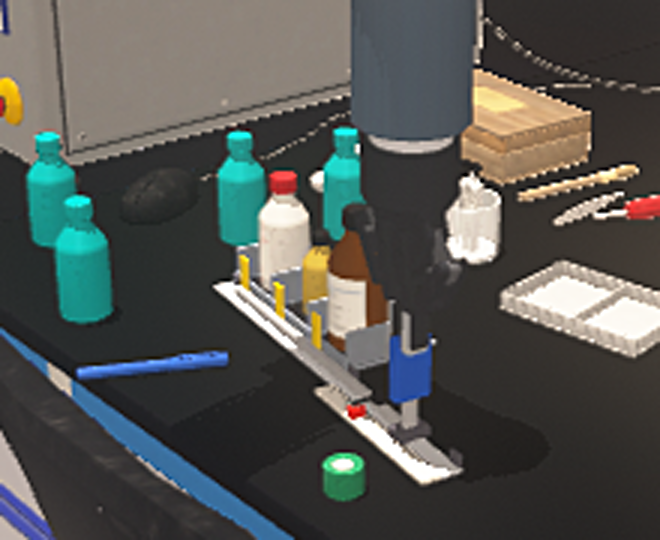

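View pics/p_t.png

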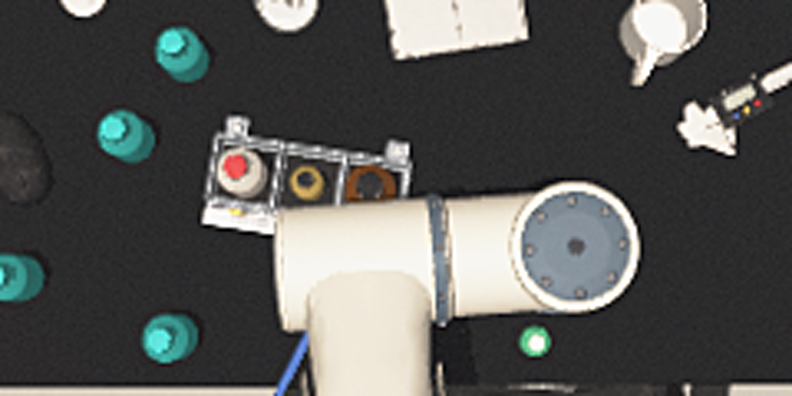

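```bash
python3 -m inch '[[0.005,0,0,0,0],[0.005,0,0,0,0],[0.005,0,0,0,0],[0.005,0,0,0,0],[0.005,0,0,0,0],[0.005,0,0,0,0],[0.005,0,0,0,0],[0.005,0,0,0,0],[0.005,0,0,0,0],[0.005,0,0,0,0]]'
python3 - <<'E'
from h import *
import pickle
np.set_printoptions(precision=4,suppress=True)
w=grab("wrist"); save(w,"q_w",310,390,170,230,9)
V=w["img"].max(2).astype(int); print(list(map(int,V[195,336:364])))
im=w["img"].astype(int); m=(im[...,0]>150)&(im[...,1]<140); m[:178]=0;m[205:]=0;m[:,:330]=0;m[:,370:]=0
v,u=np.nonzero(m); C=cloud(w); up=m&(C[...,2]>.0115); print("red",u.min(),u.max(),v.min(),v.max(),loc(C[up]).min(0),loc(C[up]).max(0))
print("ptr",loc(onz(w,353.3,194,.0175)),"tcp",loc(bot.get_state()["tool_pos"]))
E
```

```text
time_s: 24.85
tool_pos: [0.4717, -0.1204, 0.0569]
orientation: [[-0.988, 0.155, 0.002], [0.155, 0.988, 0.003], [-0.001, 0.004, -1.0]]
contact_force: [-1.4, 7.1, 7.7]
gripper_width: 0.0122
[255, 255, 254, 254, 254, 253, 247, 235, 225, 230, 240, 244, 245, 243, 232, 189, 134, 114, 128, 179, 227, 240, 241, 243, 245, 246, 246, 246]
red 344 358 184 202 [-0.1181 -0.2338] [-0.0627 -0.1785]
ptr [-0.0698 -0.1829] tcp [-0.0503 -0.2339]
```

View pics/q_w.png

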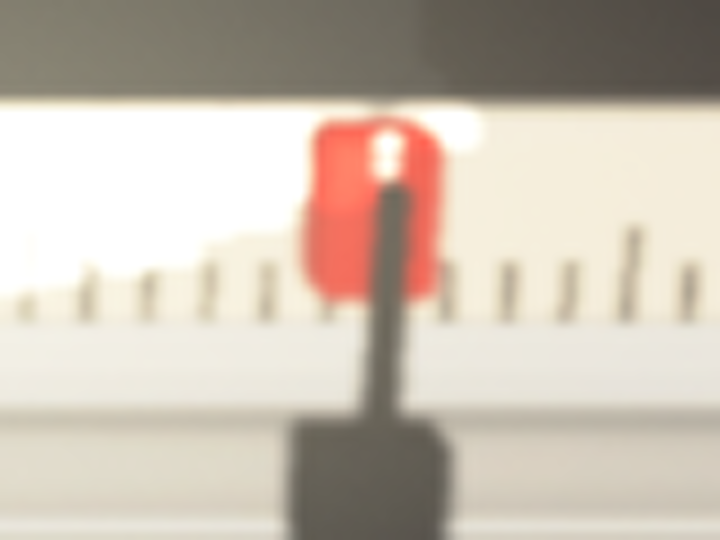

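The pointer (row 195, column 353) stays over the red clip (columns 344–358), and the hold did not move over one second. Handing in.

Run:
```python
from plant import job
print(job.hand_in())
```

```text
the job is handed in; nothing more can be done
None
```

The job is done and handed in at about 25 s of the 67 s allowed. The white bottle stands upright in the left cell and the brown bottle in the right cell. The oil bottle is still in the middle cell. Each bottle was lowered onto the cell floor in steps of 1 mm or less, with about 7 N of contact, before release.

The gripper still holds the blue grip. In the last check the pointer was at rack y = -182.9 mm, against about -183 mm measured for the clip centre. Over a one-second hold at about 7 N spring force it did not move.

- **Clip reading:** a last automatic depth measurement of the clip's edges gave unusable values because stray pixels got in. I relied on the earlier clip measurements (-182.3 to -183.2 mm from the wrist and top cameras) and on the picture of the pointer over the clip.
- **Side camera:** casting the clip onto pointer height from the side camera gave -199.6 mm. I discounted this because that view sees mostly the clip's near side faces, and the side-view depth points agree with the other measurements.
- **Bystanders:** the last side and top pictures show no sign that the bystanders in view were moved. I did not measure their positions again.

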